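# Ready the noodle press for filling

## Task

Get the hand-cranked noodle press ready to be filled: first roll the sunken thumbwheel away from the robot with a fingertip until the outlet shutter is fully shut, then take the crank by its wooden grip and wind it anticlockwise, keeping hold all the way round and at an unhurried, steady pace, until the plunger's pointer stands at the fill line, and let go. Leave everything else on the worktop where it is.

Things in the scene. Friction and masses are not known exactly. Their poses are not given: they have to be found in the camera images.
- press: Steel noodle press, fixed. Origin: centre of the underside of its 210 x 150 mm base; x points away from the robot (yaw up to 0.35 rad either way), y left, z up. Its 80 mm thick, 150 mm long barrel leans 30 degrees from vertical, top towards the robot: its axis, also the crank's, points up along (-0.5, 0, 0.866) in the press frame
- tray (a point): middle of the underside of the steel feed tray, 110 mm (press x -5 to 105) by 90 mm (press y -45 to 45), 300 to 340 mm above the worktop, on a 40 mm neck at x 52 mm. It overhangs the crank's far side and leaves no room there for an upright gripper: tilt the tool 30 degrees, along the barrel axis, fingers closing along the press's y
- press_hub (a point): centre of the crank's hub on the turning axis, 3 mm above the crank's lower face; fixed in the press at x -50, y 0, z 195 mm
- crank (a joint): crank angle, rad, growing anticlockwise seen from above; starts in 0 to 6.3, range -0.6 to 18. At multiples of 2 pi the arm points up the slope, (0.866, 0, 0.5) in the press frame; a quarter turn on, along the press's +y. Friction 0.2 N m (4 N at the grip); stays where left. A turn raises the plunger 22 mm; the fill line is reached at 15.0 rad
- grip_mid (a point): middle of the wooden crank grip; it lies 50 mm from the turning axis and 30 mm above the hub point along the axis, and travels round with the crank. Its pin sits in a sprung slot and gives up to 4 mm either way along the crank arm (4 N per mm), so the circle need not be exact
- grip: the wooden grip itself, a round knob 26 mm thick and 42 mm long parallel to the turning axis, spinning freely on its pin. Origin: centre of its lower end, 9 mm above the hub point along the axis; the top of the crank arm is 7 mm and the grip's upper end 51 mm above the hub point along the axis
- plunger (a joint): height of the plunger and its pointer along the barrel, m; 0.0525 at the fill line, smaller is lower. Geared to the crank: 0.0035 m per rad
- pointer_tip (a point): round end of the brass pointer that sticks out on the barrel's right (-y) side and moves up the barrel as the crank is wound anticlockwise
- fill_line (a point): where the pointer's end must come: level, along the barrel, with the single black bar that juts from the scale strip on the barrel's right side; fixed in the press
- thumbwheel (a joint): angle of the thumbwheel, rad: 4.5 (its end stop) is shutter fully shut, 0 fully open; starts between 0 and 1.5. It grows as the top of the wheel is rolled towards the press's +x, away from the robot; very little force (1 N) turns it and it stays where it is left
- wheel_top (a point): highest point of the thumbwheel, fixed in the press at x 0, y 125, z 100 mm. Black ribbed wheel, 40 mm across, 12 mm wide, axle along the press's y, sunk in a grey housing 46 (x) by 30 (y) mm whose cheeks end 13 mm lower. Sprung: gives up to 6 mm downwards (1.5 N to start, 1.5 N more per mm): press it 3 mm down and drag, in several strokes
- shutter (a joint): position of the sliding shutter under the barrel's outlet, m, geared to the thumbwheel: 0 open, 0.030 fully shut
- tin: round steel storage tin with clipped lid, 108 mm across, 180 mm high, about 0.5 kg; origin: centre of its underside. A bystander. (A chapati board with a rolling pin, 68 mm high, is fixed some 0.44 m to the press's right, beyond these)
- bowls: nest of aluminium bowls, 136 mm across, 65 mm high; origin: centre of its underside. A bystander
- cellar: white plastic salt cellar, 66 mm across, 88 mm high; origin: centre of its underside. A bystander

How it is judged:
On the way, in this order (a step that is already met when the one before it is completed fails the run):
1. the thumbwheel is rolled until the shutter is fully shut (within 0.3 rad of its stop) (value of joint thumbwheel above 4.2 rad), for 0.2 s.
2. the pointer is wound to the fill line (within 3 mm) (value of joint plunger between 0.0495 and 0.0555 m), for 0.2 s.
At the end, for the whole second after the job is handed in: The thumbwheel is within 0.3 rad of its shut stop, the pointer is within 3 mm of the fill line with the crank at rest, and tin, bowls and salt cellar are within 20 mm of where they stood (all of step 2 and value of joint thumbwheel above 4.2 rad and velocity of joint crank between -0.2 and 0.2 rad/s and distance of each of tin, bowls, cellar from where it was at the start of the episode below 0.02 m); the robot touches nothing.
It fails at once if the grip is let go part way round (crank between 6.8 and 13.8 rad with no finger on the grip) (value of joint crank between 6.8 and 13.8 rad and contact force between the fingers and grip below 0.02 N).
It fails at once if the crank is whirled faster than about a turn a second (velocity of joint crank above 6.5 rad/s).
It fails at once if a bystander is shoved more than 20 mm or tipped (distance of any of tin, bowls, cellar from where it was at the start of the episode above 0.02 m or angle between any of tin, cellar's own z axis and vertical above 0.35 rad).
It also fails if it takes over 72 s, if anything falls off the work surface, if the arm or the gripper's body presses on something with over 40 N, if the wrist force passes 120 N, or if a joint passes its speed limit or range.

## Robot

A 6-joint arm with a two-finger parallel gripper is mounted at the origin on the work surface. World frame = base frame: x ahead of the robot, y to its left, z up, the work surface at z = 0. Lengths are in m, angles in rad, forces in N, time in s.
With the tool pointing down it reaches from about 0.4 to 0.825 m from the base axis. Payload 7 kg.
Tool frame: the origin (TCP) lies midway between the tips of the shut fingers; the grasp point (between the pads) lies 19 mm behind it; z points along the fingers, y is the line along which they close (so a half turn about z gives the same grasp; the last joint's range is limited). The gripper opens to 88 mm and grips with 3 to 60 N. Pads are 19 mm wide; open, the fingers measure 130 mm over their backs; the gripper's body (78 mm by 193 mm) begins 47 mm behind the grasp point.
Start: joints at [1.482, 0.359, 0.012, 0, -1.224, -0.288], TCP at [0.248, 0.628, 0.227] pointing down, gripper open.
Joint ranges: [-3.07, 3.07], [-1.43, 2.12], [-1.02, 1.25], [-3.03, 1.67], [-3.05, -0], [-3.03, 3.03]. Speed limits (rad/s): [2.39, 2.39, 3.01, 3.14, 3.14, 3.14].

## Interface

Orientations are given as [roll, pitch, yaw] about the fixed x, y, z axes, in that order (R = Rz(yaw) Ry(pitch) Rx(roll)).
In Python, from station import arm gives the robot as it stands. The module is installed in compiled form; this text tells all that it offers.
- The arm moves only by the tool carry_out, never from a script. Its argument "commands" is a list of rows, each a list of 4 numbers: the shift along the world's x, y, z in units of 50 mm (1.0 is 50 mm), then the turn about the world's z in units of 6 degrees (1.0 is 6 degrees). A call has exactly 10 rows; each row is the pose to reach, as a shift and turn from the pose commanded when the call began; what a row does not reach only later rows make up. A row lasts 1/8 s, in which the tool goes at most 62.5 mm and 10.7 degrees, less where a joint would pass 70% of its speed; a pose out of reach is approached as far as the arm can. A call with a gripper value outside its range is refused whole. "claw" is the closure, from 0 (fully open) to 1 (shut), set as the call begins (left out, the last holds). The fingers move at their own pace and stop on an object; "force" is the grip in N (left out, the last holds). Time passes only in rows, so rows that repeat a pose let the fingers close, or fill a call up. It gives the time, the measured TCP pose, the force, the opening and the grip force at its end, in the units of the state.
- arm.get_state(): the state, without advancing time (a new reading comes with each control period).
- arm.grab_frame(name): name is "scene" or "side" or "wrist"; returns a dict with "pixels" (420x560x3 uint8, red, green, blue), "fx", "fy", "cx", "cy" (pixels), "eye" and "orientation" of the camera in the world. Camera axes: x right, y down, z forward; pixel columns grow to the right and rows downward; lengths in m; the calibration is good to about 2 mm. A picture is of the moment at which its call begins. There is no depth.
- arm.job_done(): hands the job in; it is judged then, once.
Trained networks look in a picture, given as the dict that the camera call returned (one of the last four; its "shot" number tells which), for a name from the list of things; names that differ only in an ending like _2 or _b are one class to them, and where a whole thing is asked for, a point or a joint stands for the part that bears it (a point fixed in the world has none). Each returns a list of dicts, best first, with "conf" (0 to 1); they miss things now and then, are a little off and sometimes report something else, mostly with a low value. They report only what shows in the picture. A call takes as long as a camera call.
- arm.regions_of(picture, query): "pixels" (420x560 bool, what is visible of it) and "uv" ([column, row] in pixels, amid what is visible of it).
- arm.mark_of(picture, query): "uv" ([column, row] in pixels: a listed point, or the origin of a listed thing).
The state is a dict: "t": time; "q": joint angles; "qd": joint speeds; "joint_efforts": joint torques, N m; "eef_pos": TCP position; "ee_rot": TCP orientation; "force": force on the tool from outside, world axes, zero at the start; "moment": the same for the moment, N m; "width": finger opening in m; "gripper_force": force on a finger pad.
Only numpy, scipy, OpenCV 4.12 (cv2) and the standard library are available. Lean on these libraries where they do the work, as an engineer would, in place of code of your own. Each camera call takes 0.05 s, during which the arm holds its last target. There are 200 camera calls.

## Working session

There is one attempt and no reset: what is moved stays moved. The work goes in short steps, Python scripts to look and compute and a tool call to move; the robot and the scene stay as the last step left them, time stands still between calls to the robot, and variables do not carry over. Pictures are saved under pics/ and viewed, at most 11 in all, crops included, and the job is handed in when it is done.

Besides the shell and the picture viewer there is one more tool, called after "Request:" as name(argument=value, ...) on one line, values as JSON. carry_out: Moves the arm, as the interface text tells. Its arguments: {"type":"object","properties":{"commands":{"type":"array","items":{"type":"array","items":{"type":"number"}}},"claw":{"type":"number"},"force":{"type":"number"}},"required":["commands"]}

```bash
mkdir -p pics; cat > h.py <<'E'
import numpy as np, cv2
from station import arm
from scipy.spatial.transform import Rotation as Ro
def Rc(f):
    o=np.array(f["orientation"],float)
    return o if o.shape==(3,3) else Ro.from_euler('xyz',o).as_matrix()
def proj(f,P):
    p=(np.atleast_2d(P)-np.array(f["eye"]))@Rc(f)
    return np.c_[f["fx"]*p[:,0]/p[:,2]+f["cx"],f["fy"]*p[:,1]/p[:,2]+f["cy"]]
def ray(f,uv):
    d=np.array([(uv[0]-f["cx"])/f["fx"],(uv[1]-f["cy"])/f["fy"],1.]);return np.array(f["eye"]),Rc(f)@d
def onz(f,uv,z):
    e,d=ray(f,uv);return e+d*(z-e[2])/d[2]
def slim(f): return {k:f[k] for k in("fx","fy","cx","cy","eye","orientation")}
E
python3 - <<'E'
from h import *
print(arm.get_state())
ims=[]
for n in("scene","side"):
    f=arm.grab_frame(n);ims.append(f["pixels"][:,:,::-1]);print(n,slim(f))
    for q in("press","tray","press_hub","grip_mid","grip","pointer_tip","fill_line","wheel_top","tin","bowls","cellar"):
        print(q,[(np.round(m["uv"]).tolist(),round(m["conf"],2)) for m in arm.mark_of(f,q)[:2]])
    cv2.imwrite(f"pics/{n}0.png",ims[-1])
E
```

```text
{'t': 0.0, 'q': array([ 1.48206171e+00,  3.59413661e-01,  1.10401204e-02, -3.53810855e-04,
       -1.22408881e+00, -2.88080224e-01]), 'qd': array([ 5.32542676e-04,  1.33925965e-04,  1.60118409e-03, -6.86190590e-04,
       -3.06576706e-06,  6.96641929e-04]), 'joint_efforts': array([-2.39096429e-03, -5.82713592e+01,  2.93059856e+01,  6.99760705e+00,
        6.95106952e-03, -1.64217281e-04]), 'eef_pos': array([0.24822915, 0.62716605, 0.22559655]), 'ee_rot': array([ 3.13990078e+00, -1.54490696e-04, -3.76935217e-01]), 'force': array([-1.14271284, -0.18353005,  0.57397513]), 'moment': array([ 0.09297873, -0.01948021, -0.0128032 ]), 'gripper_force': 0.0, 'width': 0.08755962967266251}
scene {'fx': 457.19095707082613, 'fy': 457.19095707082613, 'cx': 275.2837602053005, 'cy': 210.03279077634232, 'eye': array([ 0.99076081, -0.19941554,  0.99054367]), 'orientation': array([-2.60510302,  0.00413258,  1.04080819])}
press [([315.0, 179.0], 0.7), ([296.0, 255.0], 0.66)]
tray [([313.0, 208.0], 0.66)]
press_hub [([288.0, 195.0], 0.8), ([213.0, 319.0], 0.58)]
grip_mid [([311.0, 178.0], 0.55)]
grip [([294.0, 254.0], 0.34)]
pointer_tip [([258.0, 230.0], 0.49), ([266.0, 242.0], 0.47)]
fill_line [([258.0, 229.0], 0.86)]
wheel_top [([350.0, 221.0], 0.6)]
tin [([212.0, 322.0], 0.65)]
bowls [([401.0, 214.0], 0.71), ([294.0, 256.0], 0.6)]
cellar [([202.0, 243.0], 0.68)]
side {'fx': 390.99976510805794, 'fy': 390.99976510805794, 'cx': 281.1197631289623, 'cy': 211.4990593066459, 'eye': array([ 0.27253806, -0.73281957,  0.68228435]), 'orientation': array([-2.09226034,  0.01884234, -0.40182463])}
press [([290.0, 272.0], 0.84), ([258.0, 327.0], 0.4)]
tray [([306.0, 167.0], 0.89)]
press_hub [([267.0, 212.0], 0.81)]
grip_mid []
grip [([265.0, 195.0], 0.59)]
pointer_tip [([342.0, 322.0], 0.53), ([294.0, 254.0], 0.4)]
fill_line [([285.0, 239.0], 0.7)]
wheel_top []
tin [([345.0, 325.0], 0.61)]
bowls [([267.0, 218.0], 0.75)]
cellar [([261.0, 324.0], 0.83)]
```

View pics/scene0.png

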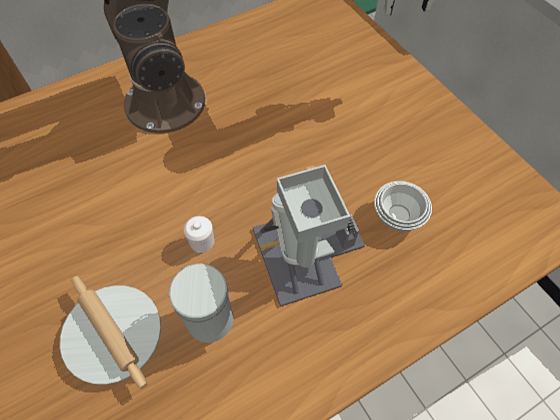

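View pics/side0.png

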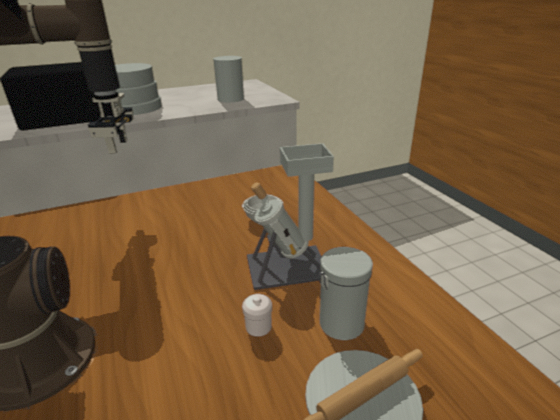

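```bash
cat > fit.py <<'E'
from h import *
from scipy.optimize import least_squares
K={"press":(0,0,0),"tray":(.05,0,.3),"press_hub":(-.05,0,.195),"wheel_top":(0,.125,.1)}
S={"fx":457.191,"fy":457.191,"cx":275.284,"cy":210.033,"eye":[.99076081,-.19941554,.99054367],"orientation":[-2.60510302,.00413258,1.04080819]}
D={"fx":391,"fy":391,"cx":281.12,"cy":211.5,"eye":[.27253806,-.73281957,.68228435],"orientation":[-2.09226034,.01884234,-.40182463]}
obs=[(S,(.05,0,.3),(313,208)),(S,(-.05,0,.195),(288,195)),(S,(0,.125,.1),(350,221)),(S,(.105,-.075,0),(280,305)),(S,(.105,.075,0),(341,284)),
(D,(0,0,0),(290,272)),(D,(.05,0,.3),(306,167)),(D,(-.05,0,.195),(267,212)),(D,(-.105,-.075,0),(253,284))]
def W(p,P):
    c,s=np.cos(p[2]),np.sin(p[2]);P=np.atleast_2d(np.array(P,float))
    return np.c_[p[0]+c*P[:,0]-s*P[:,1],p[1]+s*P[:,0]+c*P[:,1],P[:,2]]
def gripP(th,s):
    return (-.05+.05*.866*np.cos(th)-.5*s,.05*np.sin(th),.195+.025*np.cos(th)+.866*s)
if __name__=="__main__":
    r=least_squares(lambda p:np.concatenate([(proj(f,W(p,P))[0]-uv) for f,P,uv in obs]),[.6,.1,0],loss="soft_l1",f_scale=3)
    p=r.x;print(p)
    for f,P,uv in obs: print(P,uv,(proj(f,W(p,P))[0]-uv).round(1))
    for th in np.arange(0,6.3,.4): print(round(th,1),proj(D,W(p,gripP(th,.03)))[0].round(),proj(S,W(p,gripP(th,.03)))[0].round())
    print("cellar",onz(S,(200,249),0),onz(D,(259,331),0),"tin",onz(S,(212,334),0),onz(D,(344,332),0),"bowls",onz(S,(403,212),0))
    np.save("p.npy",p)
E
python3 fit.py; python3 - <<'E'
import cv2
a=cv2.imread('pics/side0.png')[140:290,200:380];b=cv2.imread('pics/scene0.png')[150:310,240:380]
cv2.imwrite('pics/c1.png',cv2.hconcat([cv2.resize(a,(432,360),interpolation=2),cv2.resize(b,(315,360),interpolation=2)]))
E
```

```text
[ 0.61532483  0.07059598 -0.19279449]
(0.05, 0, 0.3) (313, 208) [-2.2  0.7]
(-0.05, 0, 0.195) (288, 195) [1.8 0.6]
(0, 0.125, 0.1) (350, 221) [-0.9 -0.4]
(0.105, -0.075, 0) (280, 305) [0.3 2. ]
(0.105, 0.075, 0) (341, 284) [0.9 2. ]
(0, 0, 0) (290, 272) [-3.8 -4.8]
(0.05, 0, 0.3) (306, 167) [-1.4 -0.4]
(-0.05, 0, 0.195) (267, 212) [-1.  -3.2]
(-0.105, -0.075, 0) (253, 284) [0.  6.5]
0.0 [276. 190.] [295. 193.]
0.4 [274. 187.] [304. 189.]
0.8 [269. 187.] [310. 185.]
1.2 [263. 188.] [312. 180.]
1.6 [256. 192.] [310. 176.]
2.0 [250. 197.] [305. 173.]
2.4 [246. 202.] [297. 172.]
2.8 [243. 207.] [288. 172.]
3.2 [243. 212.] [279. 174.]
3.6 [246. 214.] [271. 177.]
4.0 [251. 215.] [266. 182.]
4.4 [257. 213.] [263. 186.]
4.8 [265. 209.] [265. 191.]
5.2 [271. 204.] [270. 194.]
5.6 [275. 198.] [278. 195.]
6.0 [277. 193.] [288. 195.]
cellar [ 0.4826104  -0.11592944  0.        ] [ 4.64415305e-01 -1.18861471e-01  1.11022302e-16] tin [ 0.68096363 -0.1819569   0.        ] [ 0.640014  -0.2004259  0.       ] bowls [0.64820677 0.36822422 0.        ]
```

View pics/c1.png

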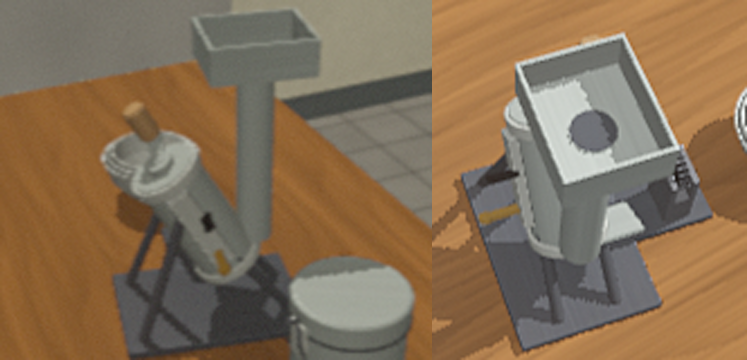

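The pictures show the press at about (0.615, 0.07) with yaw about -0.19. The wheel is at scene (350,225). The wooden grip is at side (258,191), so the crank stands at about 1.5 rad. The tin and salt cellar are to the right and the bowls to the left. I'll go above the wheel with the fingers shut and turned across.

Request:
carry_out(commands=[[7.8,-8.7,0,-13.25],[7.8,-8.7,0,-13.25],[7.8,-8.7,0,-13.25],[7.8,-8.7,0,-13.25],[7.8,-8.7,0,-13.25],[7.8,-8.7,0,-13.25],[7.8,-8.7,0,-13.25],[7.8,-8.7,0,-13.25],[7.8,-8.7,0,-13.25],[7.8,-8.7,0,-13.25]], claw=1, force=10)

```text
t: 2.45
eef_pos: [0.6401, 0.1897, 0.2262]
ee_rot: [3.141, -0.001, -1.767]
force: [-0.1, 0.2, 0.1]
width: 0.0005
gripper_force: 0.0
```

```bash
python3 - <<'E'
from h import *; from fit import W,gripP
p=np.load("p.npy")
s=arm.get_state();print(s["t"],s["eef_pos"],s["ee_rot"],s["q"].round(2),"wheel",W(p,(0,.125,.1)))
out=[]
for n in("wrist","scene"):
    f=arm.grab_frame(n)
    if n=="wrist": print(slim(f));cv2.imwrite("pics/w1.png",f["pixels"][:,:,::-1])
    for q in("wheel_top","press_hub","grip_mid","grip","tray"):
        print(n,q,[(np.round(m["uv"]).tolist(),round(m["conf"],2)) for m in arm.mark_of(f,q)[:2]])
    for P in((0,.125,.1),(-.05,0,.195),gripP(1.5,.03),(.05,0,.3)): print(proj(f,W(p,P)).round())
E
```

```text
2.45 [0.64009938 0.18966618 0.22615702] [ 3.14139969e+00 -5.65218261e-04 -1.76743274e+00] [ 0.58  0.35 -0.01  0.   -1.22 -0.78] wheel [[0.63927513 0.19328006 0.1       ]]
{'fx': 352.4589675066165, 'fy': 352.4589675066165, 'cx': 282.80932868315165, 'cy': 211.53656690609273, 'eye': array([0.62476947, 0.10870357, 0.38341664]), 'orientation': array([ 2.83870172e+00, -3.79728816e-04,  2.94346831e+00])}
wrist wheel_top [([284.0, 205.0], 0.89)]
wrist press_hub [([386.0, 12.0], 0.87)]
wrist grip_mid [([424.0, 118.0], 0.59)]
wrist grip [([384.0, 120.0], 0.73)]
wrist tray []
[[286. 208.]]
[[391.  15.]]
[[427. 126.]]
[[  33. -110.]]
scene wheel_top [([350.0, 220.0], 0.7)]
scene press_hub [([289.0, 196.0], 0.57)]
scene grip_mid [([201.0, 240.0], 0.63), ([314.0, 177.0], 0.43)]
scene grip [([314.0, 179.0], 0.16)]
scene tray [([313.0, 205.0], 0.91)]
[[349. 221.]]
[[290. 196.]]
[[311. 177.]]
[[311. 209.]]
```

View pics/w1.png

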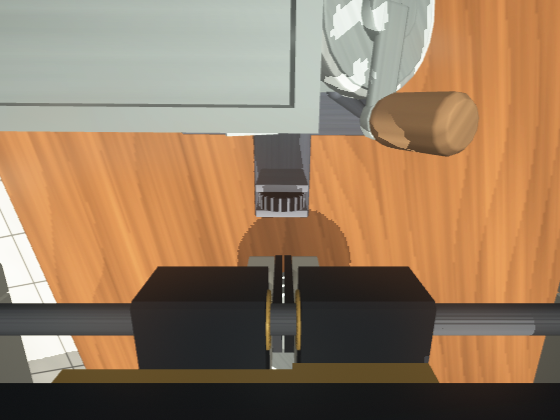

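The wrist view shows the black wheel at (282,200) right next to the tip and the grip at (424,118). The camera sits on the press side of the tool, so I'll step out, turn it half round to keep it clear of the tray, and come back.

Request:
carry_out(commands=[[0.2,1.1,0,0],[0.3,1.8,0,1.7],[0.3,1.8,0,3.4],[0.3,1.8,0,5.1],[0.3,1.8,0,6.8],[0.3,1.8,0,8.5],[0.3,1.8,0,10.2],[0.3,1.8,0,11.9],[0.3,1.8,0,13.6],[0.3,1.8,0,15.3]])

```text
t: 4.3
eef_pos: [0.6532, 0.2829, 0.2266]
ee_rot: [-3.142, 0.0, -0.156]
force: [0.3, -0.4, -0.1]
width: 0.0006
gripper_force: 0.0
```

Request:
carry_out(commands=[[0,0,0,1.7],[0,0,0,3.4],[0,0,0,5.1],[0,0,0,6.8],[0,0,0,8.5],[0,0,0,10.2],[0,0,0,11.9],[0,0,0,13.6],[-0.4,-0.9,0,14.7],[-0.8,-1.7,0,14.7]])

```text
t: 5.55
eef_pos: [0.6126, 0.197, 0.2261]
ee_rot: [-3.141, 0.001, 1.38]
force: [0.9, 0.4, 1.3]
width: 0.0005
gripper_force: 0.0
```

Request:
carry_out(commands=[[0,0,-1.2,0],[0,0,-2.35,0],[0,0,-2.6,0],[0.3,-0.06,-2.6,0],[0.6,-0.12,-2.6,0],[0.85,-0.17,-2.6,0],[1.05,-0.2,-2.6,0],[1.05,-0.2,-2.3,0],[0.5,-0.1,-2.3,0],[0,0,-2.3,0]])

```text
t: 6.8
eef_pos: [0.6129, 0.1979, 0.1126]
ee_rot: [3.141, -0.001, 1.377]
force: [0.5, 0.8, 0.4]
width: 0.0008
gripper_force: 0.0
```

```bash
python3 - <<'E'
from h import *
f=arm.grab_frame("wrist");g=arm.grab_frame("scene")
a=f["pixels"][:,:,::-1];b=cv2.resize(g["pixels"][170:300,240:400,::-1],(517,420),interpolation=2)
cv2.imwrite("pics/w2.png",cv2.resize(cv2.hconcat([a,b]),(800,312)))
print([(np.round(m["uv"]).tolist(),round(m["conf"],2)) for m in arm.mark_of(f,"wheel_top")[:2]])
E
```

```text
[([341.0, 265.0], 0.61)]
```

View pics/w2.png

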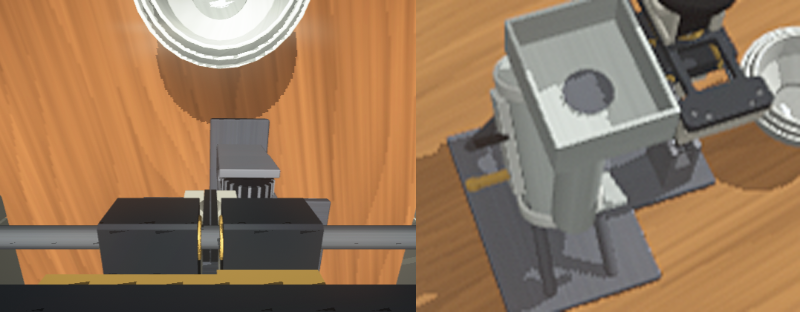

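Request:
carry_out(commands=[[0,0,-0.3,0],[0.15,-0.03,-0.3,0],[0.3,-0.06,-0.3,0],[0.45,-0.09,-0.3,0],[0.55,-0.11,-0.3,0],[0.55,-0.11,-0.3,0],[0.55,-0.11,-0.3,0],[0.55,-0.11,-0.3,0],[0.55,-0.11,-0.3,0],[0.55,-0.11,-0.3,0]])

```text
t: 8.2
eef_pos: [0.6429, 0.1915, 0.0975]
ee_rot: [3.139, -0.0, 1.377]
force: [0.6, -1.8, 5.6]
width: 0.0004
gripper_force: 2.7
```

```bash
python3 - <<'E'
from h import *
s=arm.get_state();print(s["force"],s["eef_pos"])
f=arm.grab_frame("wrist")
for m in arm.mark_of(f,"wheel_top")[:2]: print(m["uv"],m["conf"],onz(f,m["uv"],.097))
for m in arm.regions_of(f,"thumbwheel")[:2]: print(m["uv"],m["conf"],onz(f,m["uv"],.095))
print(proj(f,s["eef_pos"]))
E
```

```text
[ 0.60305433 -1.83913732  5.62014253] [0.64291233 0.19150935 0.09753541]
[282.2, 273.7] 0.74 [0.64290493 0.19000731 0.097     ]
[275.9, 253.9] 0.88 [0.64176322 0.2002587  0.095     ]
[283.9, 209.3] 0.4 [0.65009941 0.22213983 0.095     ]
[[281.62443399 271.52694286]]
```

Request:
carry_out(commands=[[0.25,-0.05,0,0],[0.5,-0.1,0,0],[0.5,-0.1,0.35,0],[0,0,0.35,0],[-0.5,0.1,0.35,0],[-0.5,0.1,0,0],[-0.2,0.04,0,0],[0.1,-0.02,0,0],[0.4,-0.08,0,0],[0.5,-0.1,0,0]])

```text
t: 9.6
eef_pos: [0.6671, 0.1867, 0.0961]
ee_rot: [3.142, 0.0, 1.376]
force: [-0.0, 0.3, -0.7]
width: 0.0005
gripper_force: 0.0
```

Request:
carry_out(commands=[[0,0,0.4,0],[-0.5,0.1,0.4,0],[-1.0,0.2,0.4,0],[-1.0,0.2,0,0],[-0.75,0.15,0,0],[-0.5,0.1,0,0],[-0.25,0.05,0,0],[-0.05,0.01,0,0],[0,0,0,0],[0,0,0.4,0]])

```text
t: 10.85
eef_pos: [0.6648, 0.1862, 0.1143]
ee_rot: [-3.138, 0.003, 1.376]
force: [0.3, 0.3, 0.3]
width: 0.0007
gripper_force: 0.0
```

Request:
carry_out(commands=[[-0.5,0.1,0,0],[-1.0,0.2,0,0],[-1.0,0.2,-0.4,0],[-0.75,0.15,-0.4,0],[-0.5,0.1,-0.4,0],[-0.25,0.05,-0.4,0],[-0.05,0.01,-0.4,0],[0,0,-0.4,0],[0,0,0,0],[0,0,0,0]])

```text
t: 12.1
eef_pos: [0.6666, 0.1874, 0.1177]
ee_rot: [3.14, -0.001, 1.377]
force: [-0.2, -0.4, 0.5]
width: 0.0007
gripper_force: 0.0
```

Request:
carry_out(commands=[[-0.5,0.1,0,0],[-1.0,0.2,0,0],[-1.0,0.2,-0.4,0],[-0.75,0.15,-0.4,0],[-0.5,0.1,-0.4,0],[-0.5,0.1,-0.4,0],[-0.5,0.1,-0.4,0],[-0.5,0.1,-0.4,0],[-0.5,0.1,-0.4,0],[-0.5,0.1,-0.4,0]])

```text
t: 13.35
eef_pos: [0.6412, 0.1917, 0.097]
ee_rot: [3.141, 0.0, 1.377]
force: [-1.9, -0.3, 6.2]
width: 0.0008
gripper_force: 3.1
```

```bash
python3 - <<'E'
from h import *
s=arm.get_state();print(s["force"],s["moment"],s["eef_pos"])
E
```

```text
[-1.86412429 -0.32340919  6.19743508] [-0.42154492  0.56923901 -0.00821208] [0.64117407 0.1917306  0.09701396]
```

Request:
carry_out(commands=[[0.1,-0.02,-0.02,0],[0.2,-0.04,-0.02,0],[0.22,-0.044,-0.02,0],[0.24,-0.048,-0.02,0],[0.26,-0.052,-0.02,0],[0.28,-0.056,-0.02,0],[0.3,-0.06,-0.02,0],[0.32,-0.064,-0.02,0],[0.34,-0.068,-0.02,0],[0.36,-0.072,-0.02,0]])

```text
t: 14.6
eef_pos: [0.659, 0.1885, 0.0959]
ee_rot: [-3.141, 0.0, 1.377]
force: [-2.4, -0.6, 6.4]
width: 0.0006
gripper_force: 2.5
```

```bash
python3 - <<'E'
from h import *
s=arm.get_state();print(s["force"],s["eef_pos"],s["q"])
f=arm.grab_frame("wrist");g=arm.grab_frame("side")
b=cv2.resize(f["pixels"][220:340,200:360,::-1],(400,300),interpolation=2);c=cv2.resize(g["pixels"][160:280,200:360,::-1],(400,300),interpolation=2)
cv2.imwrite("pics/w3.png",cv2.hconcat([b,c]))
E
```

```text
[-2.42480613 -0.55254895  6.40120536] [0.65902507 0.18845831 0.09594072] [ 5.62126663e-01  4.73671595e-01 -1.22178353e-01 -2.34298313e-05
 -9.75125120e-01  2.38607169e+00]
```

View pics/w3.png

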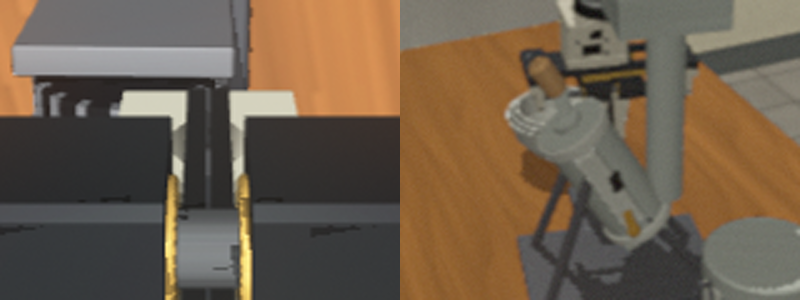

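The drag force settles at about 2.5 N with the finger slipping on the wheel, so it is at its stop. Next I'll lift, turn and go over the grip.

Request:
carry_out(commands=[[0,0,1.2,0],[0,0,2.4,0],[0,0,3.6,0],[0,0,4.8,0],[0,0,5.6,-1.7],[0,0,5.6,-3.4],[0,0,5.6,-5.1],[0,0,5.6,-6.8],[0,0,5.6,-8.5],[0,0,5.6,-10.2]], claw=0.4)

```text
t: 15.95
eef_pos: [0.659, 0.1884, 0.3748]
ee_rot: [3.142, 0.001, 0.303]
force: [0.3, -1.0, -0.3]
width: 0.0526
gripper_force: 0.0
```

Request:
carry_out(commands=[[-0.2,-0.1,0,-1.75],[-0.4,-0.2,0,-3.5],[-0.6,-0.3,0,-5.25],[-0.8,-0.4,0,-7],[-1.0,-0.5,0,-8.75],[-1.2,-0.6,0,-10.5],[-1.4,-0.7,0,-12.25],[-1.6,-0.8,0,-14],[-1.8,-0.9,0,-15.75],[-2.05,-1.1,0,-17.5]])

```text
t: 17.2
eef_pos: [0.5561, 0.1333, 0.3749]
ee_rot: [3.14, -0.0, -1.529]
force: [-0.5, 0.3, 0.2]
width: 0.0527
gripper_force: 0.0
```

Request:
carry_out(commands=[[0,0,0,-1.75],[0,0,0,-3.5],[0,0,0,-5.25],[0,0,0,-7],[0,0,0,-8.75],[0,0,0,-10.5],[0,0,0,-12.25],[0,0,0,-14],[0,0,0,-15.75],[0,0,0,-17.3]])

```text
t: 18.45
eef_pos: [0.5564, 0.1334, 0.3751]
ee_rot: [-3.141, -0.001, 2.942]
force: [-0.4, -0.0, -0.8]
width: 0.0525
gripper_force: 0.0
```

```bash
cat > look.py <<'E'
from h import *; from fit import W,gripP
import sys
p=np.load("p.npy");s=arm.get_state();print(s["t"],s["eef_pos"],s["ee_rot"],s["force"])
f=arm.grab_frame("wrist");cv2.imwrite(sys.argv[1],f["pixels"][:,:,::-1])
for q in("press_hub","grip_mid","grip","tray","wheel_top"):
    print(q,[(np.round(m["uv"],1).tolist(),round(m["conf"],2)) for m in arm.mark_of(f,q)[:2]])
print("hub",proj(f,W(p,(-.05,0,.195))),"wheel",proj(f,W(p,(0,.125,.1))),"traycorners",proj(f,W(p,[(-.005,.045,.34),(-.005,-.045,.34)])))
for th in np.arange(0,6.3,.3): print(round(th,1),proj(f,W(p,gripP(th,.03)))[0].round(),proj(f,W(p,gripP(th,.009)))[0].round())
E
python3 look.py pics/w4.png
```

```text
18.45 [0.55642301 0.13336183 0.3750646 ] [-3.14107786e+00 -9.01532382e-04  2.94223372e+00] [-0.3690484  -0.04901453 -0.83611253]
press_hub [([233.4, 208.8], 0.77)]
grip_mid [([285.6, 204.0], 0.89)]
grip [([280.5, 208.7], 0.82)]
tray [([219.0, 363.5], 0.78), ([113.3, 248.3], 0.33)]
wheel_top [([342.5, 223.2], 0.75), ([175.2, 216.1], 0.6)]
hub [[234.21021174 206.87670412]] wheel [[342.21154794 222.10574894]] traycorners [[277.27899569 337.84188367]
 [137.91808617 338.57337277]]
0.0 [228. 254.] [232. 256.]
0.3 [245. 251.] [247. 254.]
0.6 [260. 244.] [262. 247.]
0.9 [272. 233.] [273. 236.]
1.2 [281. 218.] [281. 223.]
1.5 [284. 203.] [284. 208.]
1.8 [283. 187.] [283. 193.]
2.1 [277. 173.] [277. 180.]
2.4 [267. 161.] [268. 169.]
2.7 [254. 153.] [255. 161.]
3.0 [238. 149.] [241. 157.]
3.3 [223. 149.] [226. 157.]
3.6 [207. 154.] [212. 161.]
3.9 [194. 162.] [199. 170.]
4.2 [184. 174.] [190. 181.]
4.5 [177. 189.] [183. 195.]
4.8 [175. 204.] [182. 209.]
5.1 [178. 220.] [184. 224.]
5.4 [186. 234.] [192. 237.]
5.7 [197. 245.] [203. 248.]
6.0 [212. 252.] [217. 254.]
```

View pics/w4.png

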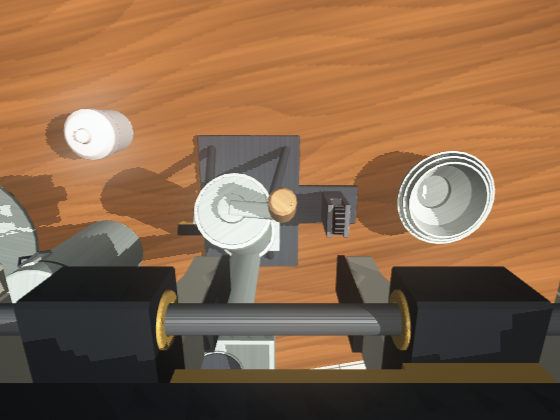

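The wrist view shows the grip at (284,204) and the hub at (233,209), both matching the fitted pose within about 2 px. So the crank is at about 1.47 rad. I'll descend and close on the grip.

Request:
carry_out(commands=[[0.09,-0.03,-1.1,0],[0.09,-0.03,-2.1,0],[0.09,-0.03,-2.9,0],[0.09,-0.03,-3.23,0.05],[0.09,-0.03,-3.23,0.05],[0.09,-0.03,-3.23,0.05],[0.09,-0.03,-3.23,0.05],[0.09,-0.03,-3.23,0.05],[0.09,-0.03,-3.23,0.05],[0.09,-0.03,-3.23,0.05]])

```text
t: 20.0
eef_pos: [0.5609, 0.132, 0.2142]
ee_rot: [3.141, 0.0, 2.953]
force: [0.5, 0.3, 0.0]
width: 0.0523
gripper_force: 0.0
```

Request:
carry_out(commands=[[0,0,0,0],[0,0,0,0],[0,0,0,0],[0,0,0,0],[0,0,0,0],[0,0,0,0],[0,0,0,0],[0,0,0,0],[0,0,0,0],[0,0,0,0]], claw=1, force=15)

```text
t: 21.25
eef_pos: [0.5608, 0.132, 0.214]
ee_rot: [-3.141, -0.0, 2.953]
force: [0.9, -1.5, -1.0]
width: 0.0253
gripper_force: 15.0
```

```bash
cat > path.py <<'E'
# rows for the crank path: python3 path.py th_from th_to  (relative to the ideal tool pose at th_from, plus dx dy dz carry)
import sys,numpy as np
from fit import W
p=(.6166,.0704,-.193)
def tool(th,clamp=-.046):
    c=np.cos(th);return W(p,(min(-.071+.0433*c,clamp),.05*np.sin(th),.211+.025*c))[0]
if __name__=="__main__":
    from station import arm
    s=arm.get_state();print(round(s["t"],2),s["eef_pos"].round(4),s["force"].round(1),s["gripper_force"],round(s["width"],4))
    a=float(sys.argv[1]);step=float(sys.argv[2]);n=int(sys.argv[3]);print("err",(s["eef_pos"]-tool(a))*1e3)
    for k in range(n):
        o=a+k*10*step
        print([[float(v) for v in ((tool(o+step*(i+1))-tool(o))/.05).round(2)]+[0] for i in range(10)])
E
python3 path.py 1.47 0.15 3
```

```text
21.25 [0.5608 0.132  0.214 ] [ 0.9 -1.5 -1. ] 14.99259256379446 0.0253
err [ 0.10787254 -0.0347434   0.50398731]
[[-0.13, 0.03, -0.07, 0], [-0.26, 0.04, -0.15, 0], [-0.39, 0.02, -0.22, 0], [-0.51, -0.02, -0.29, 0], [-0.64, -0.08, -0.35, 0], [-0.75, -0.16, -0.41, 0], [-0.86, -0.25, -0.46, 0], [-0.95, -0.37, -0.5, 0], [-1.02, -0.49, -0.52, 0], [-1.08, -0.63, -0.54, 0]]
[[-0.04, -0.14, -0.01, 0], [-0.06, -0.29, -0.0, 0], [-0.07, -0.44, 0.01, 0], [-0.05, -0.59, 0.04, 0], [-0.01, -0.73, 0.07, 0], [0.04, -0.86, 0.12, 0], [0.11, -0.98, 0.17, 0], [0.2, -1.09, 0.23, 0], [0.3, -1.17, 0.3, 0], [0.41, -1.24, 0.37, 0]]
[[0.12, -0.05, 0.07, 0], [0.25, -0.08, 0.15, 0], [0.38, -0.08, 0.22, 0], [0.51, -0.06, 0.3, 0], [0.64, -0.03, 0.36, 0], [0.73, 0.04, 0.43, 0], [0.75, 0.14, 0.48, 0], [0.77, 0.25, 0.53, 0], [0.8, 0.38, 0.57, 0], [0.82, 0.51, 0.6, 0]]
```

Request:
carry_out(commands=[[-0.13,0.03,-0.07,0],[-0.26,0.04,-0.15,0],[-0.39,0.02,-0.22,0],[-0.51,-0.02,-0.29,0],[-0.64,-0.08,-0.35,0],[-0.75,-0.16,-0.41,0],[-0.86,-0.25,-0.46,0],[-0.95,-0.37,-0.5,0],[-1.02,-0.49,-0.52,0],[-1.08,-0.63,-0.54,0]])

```text
t: 22.5
eef_pos: [0.5066, 0.1005, 0.187]
ee_rot: [3.141, -0.0, 2.953]
force: [3.5, 1.9, 2.3]
width: 0.0253
gripper_force: 15.0
```

Request:
carry_out(commands=[[-0.04,-0.14,-0.01,0],[-0.06,-0.29,0,0],[-0.07,-0.44,0.01,0],[-0.05,-0.59,0.04,0],[-0.01,-0.73,0.07,0],[0.04,-0.86,0.12,0],[0.11,-0.98,0.17,0],[0.2,-1.09,0.23,0],[0.3,-1.17,0.3,0],[0.41,-1.24,0.37,0]])

```text
t: 23.75
eef_pos: [0.5256, 0.0378, 0.2049]
ee_rot: [-3.14, -0.004, 2.953]
force: [-4.8, 4.6, 3.0]
width: 0.0257
gripper_force: 15.0
```

```bash
python3 path.py 4.47 0.15 1; python3 - <<'E'
from h import *
f=arm.grab_frame("side");print(arm.mark_of(f,"grip_mid")[:2],arm.mark_of(f,"grip")[:1])
cv2.imwrite("pics/s5.png",cv2.resize(f["pixels"][130:270,180:380,::-1],(600,420),interpolation=2))
E
```

```text
23.75 [0.5256 0.0378 0.2049] [-4.8  4.6  3. ] 14.993476101080887 0.0257
err [-1.81806055 -0.53468647 -0.12107816]
[[0.12, -0.05, 0.07, 0], [0.25, -0.08, 0.15, 0], [0.38, -0.08, 0.22, 0], [0.51, -0.06, 0.3, 0], [0.64, -0.03, 0.36, 0], [0.73, 0.04, 0.43, 0], [0.75, 0.14, 0.48, 0], [0.77, 0.25, 0.53, 0], [0.8, 0.38, 0.57, 0], [0.82, 0.51, 0.6, 0]]
[{'uv': [258.4, 212.4], 'conf': 0.43}] [{'uv': [265.4, 220.4], 'conf': 0.52}]
```

View pics/s5.png

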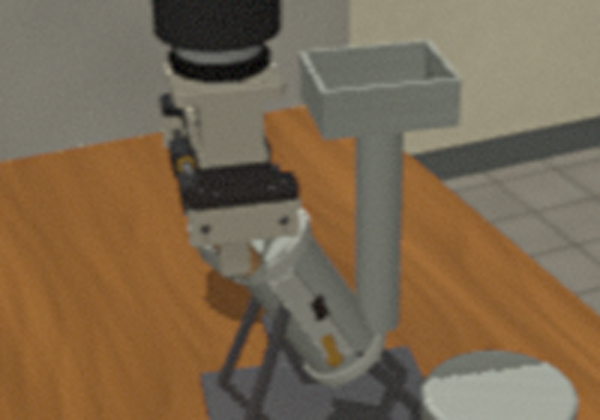

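Request:
carry_out(commands=[[0.12,-0.05,0.07,0],[0.25,-0.08,0.15,0],[0.38,-0.08,0.22,0],[0.51,-0.06,0.3,0],[0.64,-0.03,0.36,0],[0.73,0.04,0.43,0],[0.75,0.14,0.48,0],[0.77,0.25,0.53,0],[0.8,0.38,0.57,0],[0.82,0.51,0.6,0]], force=6)

```text
t: 25.15
eef_pos: [0.568, 0.0618, 0.2347]
ee_rot: [-3.138, -0.002, 2.952]
force: [-0.9, -5.0, -2.4]
width: 0.0222
gripper_force: 2.6
```

```bash
python3 path.py 5.97 0.15 1; python3 - <<'E'
from h import *
from fit import W,gripP
p=(.6166,.0704,-.193)
f=arm.grab_frame("wrist");print([(m["uv"],m["conf"]) for m in arm.mark_of(f,"grip_mid")[:2]],arm.mark_of(f,"press_hub")[:1])
for th in (5.5,5.7,5.9,6.1): print(th,proj(f,W(p,gripP(th,.03)))[0])
cv2.imwrite("pics/w6.png",f["pixels"][:,:,::-1])
E
```

```text
25.15 [0.568  0.0618 0.2347] [-0.9 -5.  -2.4] 2.6266663951901137 0.0222
err [-0.50686368 -2.25594659 -0.04915509]
[[0.03, 0.14, 0.02, 0], [0.06, 0.29, 0.02, 0], [0.09, 0.44, 0.02, 0], [0.11, 0.58, 0.0, 0], [0.14, 0.72, -0.02, 0], [0.17, 0.85, -0.06, 0], [0.19, 0.96, -0.11, 0], [0.21, 1.06, -0.16, 0], [0.17, 1.16, -0.22, 0], [0.06, 1.25, -0.29, 0]]
[([281.9, 316.4], 0.91)] [{'uv': [313.4, 236.2], 'conf': 0.8}]
5.5 [249.5612577  297.31115923]
5.7 [265.03298213 310.62184907]
5.9 [283.03394947 320.5911619 ]
6.1 [302.76811765 326.69161293]
```

View pics/w6.png

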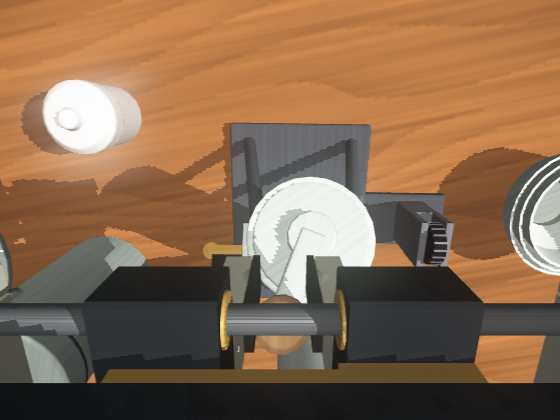

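Request:
carry_out(commands=[[0.03,0.14,0.02,0],[0.06,0.29,0.02,0],[0.06,0.29,0.02,0],[0.07,0.29,0.02,0],[0.08,0.29,0.02,0],[0.09,0.28,0.02,0],[0.1,0.28,0.02,0],[0.1,0.28,0.02,0],[0.1,0.28,0.02,0],[0.1,0.28,0.02,0]])

```text
t: 26.55
eef_pos: [0.5697, 0.0777, 0.2351]
ee_rot: [-3.139, -0.007, 2.953]
force: [-12.2, -0.5, 0.7]
width: 0.0004
gripper_force: 6.5
```

```bash
python3 path.py 6.27 0.15 1; python3 - <<'E'
from h import *
from fit import W,gripP
p=(.6166,.0704,-.193)
f=arm.grab_frame("wrist");print([(m["uv"],m["conf"]) for m in arm.mark_of(f,"grip_mid")[:2]])
for th in (5.9,6.1,6.3): print(th,proj(f,W(p,gripP(th,.03)))[0])
E
```

```text
26.55 [0.5697 0.0777 0.2351] [-12.2  -0.5   0.7] 6.502220567936092 0.0004
err [-1.66140403 -0.9105562  -0.87758556]
[[0.03, 0.15, -0.0, 0], [0.06, 0.29, -0.02, 0], [0.08, 0.43, -0.05, 0], [0.11, 0.56, -0.08, 0], [0.13, 0.67, -0.13, 0], [0.15, 0.77, -0.18, 0], [0.11, 0.87, -0.25, 0], [0.01, 0.96, -0.31, 0], [-0.1, 1.03, -0.38, 0], [-0.23, 1.07, -0.46, 0]]
[([281.2, 333.1], 0.92)]
5.9 [250.56848229 322.39383622]
6.1 [270.09691533 328.4756011 ]
6.3 [290.52188929 330.3666779 ]
```

The fingers squeezed off the grip at the far point, at about 6.22 rad, where letting go still does no harm. I'll open a little to see whether the x force comes from the tray, then pass the far side with a fixed-width cage instead of a squeeze.

Request:
carry_out(commands=[[0,0,0,0],[0,0,0.05,0],[0,0,0.1,0],[0,0,0.1,0],[0,0,0.1,0],[0,0,0.1,0],[0,0,0.1,0],[0,0,0.1,0],[0,0,0.1,0],[0,0,0.1,0]], claw=0.55)

```text
t: 27.9
eef_pos: [0.5735, 0.0796, 0.2419]
ee_rot: [3.139, 0.0, 2.954]
force: [-4.1, 4.7, -0.3]
width: 0.0395
gripper_force: 2.7
```

```bash
python3 path.py 6.22 0.15 1|head -2; python3 - <<'E'
from h import *
from fit import W,gripP
p=(.6166,.0704,-.193)
s=arm.get_state();d=s["eef_pos"]-np.array([p[0],p[1],0]);c,n=np.cos(p[2]),np.sin(p[2])
print("tool in press",c*d[0]+n*d[1],-n*d[0]+c*d[1],d[2])
f=arm.grab_frame("wrist");print([(m["uv"],m["conf"]) for m in arm.mark_of(f,"grip_mid")[:2]])
for th in (5.9,6.1,6.3): print(th,proj(f,W(p,gripP(th,.03)))[0])
cv2.imwrite("pics/w7.png",f["pixels"][200:,130:430,::-1])
E
```

```text
27.9 [0.5735 0.0796 0.2419] [-4.1  4.7 -0.3] 2.743786722421646 0.0395
err [2.60963855 3.47255371 5.90231056]
tool in press -0.044104863857823674 0.0007514552766096482 0.24185242237788893
[([273.8, 313.1], 0.56)]
5.9 [246.38770601 308.65243351]
6.1 [265.3098472  314.45699343]
6.3 [285.08900336 316.23360624]
```

View pics/w7.png

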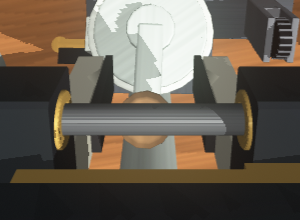

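```bash
sed -i 's/clamp=-.046/clamp=-.0447/; s/\.211+\.025/.216+.025/' path.py; python3 path.py 6.28 0.1 1
```

```text
28.0 [0.5735 0.0796 0.2419] [-4.8  5.  -0.4] 2.7430301159620285 0.0395
err [0.7946944  0.81489567 0.87053389]
[[0.02, 0.1, -0.0, 0], [0.04, 0.2, -0.01, 0], [0.06, 0.29, -0.02, 0], [0.07, 0.38, -0.04, 0], [0.09, 0.47, -0.06, 0], [0.11, 0.55, -0.09, 0], [0.12, 0.63, -0.12, 0], [0.14, 0.7, -0.15, 0], [0.15, 0.77, -0.19, 0], [0.11, 0.84, -0.23, 0]]
```

Request:
carry_out(commands=[[-0.02,-0.02,-0.02,0],[-0.02,-0.02,-0.02,0],[-0.02,-0.02,-0.02,0],[-0.02,-0.02,-0.02,0],[0,0.08,-0.02,0],[0.02,0.18,-0.03,0],[0.04,0.27,-0.04,0],[0.06,0.36,-0.06,0],[0.06,0.36,-0.06,0],[0.06,0.36,-0.06,0]], claw=0.72)

```text
t: 29.25
eef_pos: [0.5747, 0.0954, 0.2384]
ee_rot: [-3.139, -0.003, 2.953]
force: [-7.7, -2.8, 5.2]
width: 0.0244
gripper_force: 4.1
```

```bash
python3 path.py 6.68 0.1 1; python3 - <<'E'
from h import *
from fit import W,gripP
p=(.6166,.0704,-.193)
f=arm.grab_frame("wrist");print([(m["uv"],m["conf"]) for m in arm.mark_of(f,"grip_mid")[:2]])
for th in (6.3,6.5,6.7,6.9): print(th,proj(f,W(p,gripP(th,.03)))[0])
E
```

```text
29.25 [0.5747 0.0954 0.2384] [-7.7 -2.8  5.2] 4.079984124109615 0.0244
err [-1.73694688 -2.50356006 -0.6236525 ]
[[0.02, 0.09, -0.02, 0], [0.03, 0.17, -0.05, 0], [0.05, 0.25, -0.08, 0], [0.06, 0.32, -0.11, 0], [0.08, 0.39, -0.15, 0], [0.03, 0.46, -0.19, 0], [-0.03, 0.52, -0.23, 0], [-0.1, 0.57, -0.28, 0], [-0.18, 0.62, -0.33, 0], [-0.25, 0.66, -0.37, 0]]
[([274.9, 322.3], 0.62)]
6.3 [253.19891631 323.41178611]
6.5 [273.26744558 321.05849647]
6.7 [292.41447413 314.62539944]
6.9 [309.75732006 304.45728864]
```

Request:
carry_out(commands=[[0.02,0.09,-0.02,0],[0.03,0.17,-0.05,0],[0.05,0.25,-0.08,0],[0.06,0.32,-0.11,0],[0.08,0.39,-0.15,0],[0.05,0.45,-0.18,0],[0.03,0.46,-0.19,0],[0.03,0.46,-0.19,0],[0.03,0.46,-0.19,0],[0.03,0.46,-0.19,0]])

```text
t: 30.6
eef_pos: [0.5765, 0.1179, 0.2291]
ee_rot: [-3.139, -0.002, 2.953]
force: [-6.8, -5.3, 4.4]
width: 0.0257
gripper_force: 6.1
```

Request:
carry_out(commands=[[0,0,0,0],[0,0,0,0],[0,0,0,0],[0,0,0,0],[-0.06,0.06,-0.04,0],[-0.06,0.06,-0.04,0],[-0.06,0.06,-0.04,0],[-0.06,0.06,-0.04,0],[-0.06,0.06,-0.04,0],[-0.06,0.06,-0.04,0]], claw=1, force=15)

```text
t: 31.85
eef_pos: [0.5738, 0.1211, 0.2272]
ee_rot: [-3.139, -0.002, 2.953]
force: [-6.3, -4.8, 5.7]
width: 0.0247
gripper_force: 15.0
```

```bash
python3 path.py 7.38 0.15 3; python3 - <<'E'
from h import *
from fit import W,gripP
p=(.6166,.0704,-.193)
f=arm.grab_frame("wrist");print([(m["uv"],m["conf"]) for m in arm.mark_of(f,"grip_mid")[:2]])
for th in (6.9,7.1,7.3,7.5): print(th,proj(f,W(p,gripP(th,.03)))[0])
E
```

```text
31.85 [0.5738 0.1211 0.2272] [-6.3 -4.8  5.7] 15.045630723835188 0.0247
err [-1.07080885 -2.78365037 -0.17971649]
[[-0.11, 0.08, -0.07, 0], [-0.22, 0.14, -0.14, 0], [-0.35, 0.18, -0.22, 0], [-0.48, 0.2, -0.29, 0], [-0.61, 0.19, -0.36, 0], [-0.74, 0.16, -0.43, 0], [-0.86, 0.12, -0.5, 0], [-0.98, 0.05, -0.56, 0], [-1.09, -0.04, -0.61, 0], [-1.19, -0.15, -0.66, 0]]
[[-0.08, -0.12, -0.03, 0], [-0.15, -0.25, -0.06, 0], [-0.2, -0.39, -0.07, 0], [-0.23, -0.54, -0.07, 0], [-0.24, -0.69, -0.06, 0], [-0.24, -0.84, -0.04, 0], [-0.21, -0.98, -0.01, 0], [-0.16, -1.12, 0.03, 0], [-0.1, -1.24, 0.08, 0], [-0.02, -1.36, 0.14, 0]]
[[0.09, -0.1, 0.06, 0], [0.2, -0.18, 0.13, 0], [0.32, -0.24, 0.21, 0], [0.44, -0.27, 0.28, 0], [0.57, -0.29, 0.36, 0], [0.7, -0.28, 0.43, 0], [0.83, -0.25, 0.5, 0], [0.96, -0.2, 0.56, 0], [1.02, -0.12, 0.62, 0], [1.04, -0.02, 0.68, 0]]
[([282.4, 300.7], 0.63)]
6.9 [258.38251056 327.89663488]
7.1 [274.36278051 313.62968086]
7.3 [287.07608009 296.67841101]
7.5 [296.06039966 277.8656236 ]
```

Request:
carry_out(commands=[[-0.11,0.08,-0.07,0],[-0.22,0.14,-0.14,0],[-0.35,0.18,-0.22,0],[-0.48,0.2,-0.29,0],[-0.61,0.19,-0.36,0],[-0.74,0.16,-0.43,0],[-0.86,0.12,-0.5,0],[-0.98,0.05,-0.56,0],[-1.09,-0.04,-0.61,0],[-1.19,-0.15,-0.66,0]])

```text
t: 33.2
eef_pos: [0.5137, 0.1173, 0.1936]
ee_rot: [3.137, -0.002, 2.954]
force: [-11.7, 14.8, 6.8]
width: 0.0255
gripper_force: 15.0
```

```bash
python3 path.py 8.88 0.15 1|head -2; python3 - <<'E'
from h import *
from fit import W,gripP
p=(.6166,.0704,-.193)
f=arm.grab_frame("wrist");print([(m["uv"],m["conf"]) for m in arm.mark_of(f,"grip_mid")[:2]])
for th in (8.6,8.7,8.8,8.9): print(th,proj(f,W(p,gripP(th,.03)))[0])
E
```

```text
33.2 [0.5137 0.1173 0.1936] [-11.7  14.8   6.8] 15.006619715641136 0.0255
err [-1.82524689  0.77387624 -0.98248995]
[([285.5, 302.1], 0.7)]
8.6 [306.88098675 311.66051814]
8.7 [299.37755393 304.11290103]
8.8 [291.25850009 297.42586848]
8.9 [282.59944451 291.64564746]
```

Request:
carry_out(commands=[[-0.12,-0.1,-0.02,0],[-0.21,-0.22,-0.03,0],[-0.26,-0.36,-0.04,0],[-0.29,-0.51,-0.04,0],[-0.3,-0.66,-0.03,0],[-0.3,-0.81,-0.01,0],[-0.27,-0.96,0.02,0],[-0.22,-1.1,0.06,0],[-0.16,-1.22,0.11,0],[-0.08,-1.34,0.17,0]])

```text
t: 34.55
eef_pos: [0.5119, 0.0467, 0.2026]
ee_rot: [-3.141, 0.0, 2.953]
force: [5.3, -3.1, -22.7]
width: 0.0251
gripper_force: 14.9
```

```bash
python3 path.py 10.38 0.1 3; python3 - <<'E'
from h import *
from fit import W,gripP
p=(.6166,.0704,-.193)
f=arm.grab_frame("wrist");print([(m["uv"],m["conf"]) for m in arm.mark_of(f,"grip_mid")[:2]])
for th in (10,10.1,10.2,10.3,10.4): print(th,proj(f,W(p,gripP(th,.03)))[0])
E
```

```text
34.55 [0.5119 0.0467 0.2026] [  5.3  -3.1 -22.7] 14.944585147312637 0.0251
err [-2.64010791 -2.00495933  1.01389498]
[[0.06, -0.07, 0.04, 0], [0.13, -0.13, 0.09, 0], [0.2, -0.18, 0.13, 0], [0.28, -0.22, 0.18, 0], [0.36, -0.25, 0.23, 0], [0.44, -0.27, 0.28, 0], [0.53, -0.29, 0.33, 0], [0.61, -0.29, 0.38, 0], [0.7, -0.28, 0.43, 0], [0.79, -0.27, 0.48, 0]]
[[0.09, 0.03, 0.05, 0], [0.17, 0.06, 0.09, 0], [0.23, 0.11, 0.13, 0], [0.24, 0.18, 0.17, 0], [0.25, 0.25, 0.2, 0], [0.27, 0.33, 0.23, 0], [0.29, 0.41, 0.25, 0], [0.3, 0.5, 0.28, 0], [0.32, 0.59, 0.29, 0], [0.34, 0.69, 0.3, 0]]
[[0.02, 0.1, 0.01, 0], [0.04, 0.2, 0.01, 0], [0.06, 0.29, 0.01, 0], [0.08, 0.39, -0.0, 0], [0.09, 0.48, -0.02, 0], [0.11, 0.58, -0.03, 0], [0.13, 0.66, -0.06, 0], [0.15, 0.75, -0.08, 0], [0.16, 0.82, -0.11, 0], [0.17, 0.9, -0.15, 0]]
[([281.6, 301.6], 0.95), ([316.3, 263.8], 0.43)]
10 [317.43999518 264.32715042]
10.1 [309.38805193 270.23445474]
10.2 [301.91522445 276.98703296]
10.3 [295.09328842 284.53680795]
10.4 [288.99106678 292.82835272]
```

Request:
carry_out(commands=[[0.06,-0.07,0.02,0],[0.14,-0.13,0.06,0],[0.21,-0.18,0.1,0],[0.3,-0.21,0.15,0],[0.38,-0.24,0.2,0],[0.46,-0.26,0.25,0],[0.56,-0.27,0.3,0],[0.65,-0.27,0.35,0],[0.74,-0.26,0.4,0],[0.83,-0.25,0.45,0]])

```text
t: 35.9
eef_pos: [0.5529, 0.0359, 0.2258]
ee_rot: [3.14, -0.0, 2.954]
force: [-7.5, 6.1, 1.3]
width: 0.0251
gripper_force: 15.0
```

```bash
python3 path.py 11.38 0.1 3; python3 - <<'E'
from h import *
from fit import W,gripP
p=(.6166,.0704,-.193)
f=arm.grab_frame("wrist");print([(m["uv"],m["conf"]) for m in arm.mark_of(f,"grip_mid")[:2]])
for th in (11.2,11.4,11.6): print(th,proj(f,W(p,gripP(th,.03)))[0])
E
```

```text
35.9 [0.5529 0.0359 0.2258] [-7.5  6.1  1.3] 15.008616807208455 0.0251
err [-1.03305218  0.53276467  0.42899758]
[[0.09, 0.03, 0.05, 0], [0.17, 0.06, 0.09, 0], [0.23, 0.11, 0.13, 0], [0.24, 0.18, 0.17, 0], [0.25, 0.25, 0.2, 0], [0.27, 0.33, 0.23, 0], [0.29, 0.41, 0.25, 0], [0.3, 0.5, 0.28, 0], [0.32, 0.59, 0.29, 0], [0.34, 0.69, 0.3, 0]]
[[0.02, 0.1, 0.01, 0], [0.04, 0.2, 0.01, 0], [0.06, 0.29, 0.01, 0], [0.08, 0.39, -0.0, 0], [0.09, 0.48, -0.02, 0], [0.11, 0.58, -0.03, 0], [0.13, 0.66, -0.06, 0], [0.15, 0.75, -0.08, 0], [0.16, 0.82, -0.11, 0], [0.17, 0.9, -0.15, 0]]
[[0.01, 0.06, -0.04, 0], [-0.04, 0.13, -0.08, 0], [-0.11, 0.19, -0.12, 0], [-0.18, 0.25, -0.17, 0], [-0.25, 0.29, -0.22, 0], [-0.33, 0.33, -0.27, 0], [-0.42, 0.36, -0.31, 0], [-0.5, 0.38, -0.36, 0], [-0.59, 0.38, -0.41, 0], [-0.67, 0.38, -0.46, 0]]
[([282.4, 302.3], 0.63)]
11.2 [279.24421325 271.89627534]
11.4 [285.27021899 291.70888423]
11.6 [295.23912734 310.3279885 ]
```

Request:
carry_out(commands=[[0.09,0.03,0.05,0],[0.18,0.06,0.09,0],[0.24,0.11,0.13,0],[0.26,0.18,0.17,0],[0.27,0.25,0.2,0],[0.29,0.33,0.23,0],[0.31,0.41,0.25,0],[0.32,0.5,0.28,0],[0.34,0.59,0.29,0],[0.36,0.69,0.3,0]], claw=0.71, force=5)

```text
t: 37.25
eef_pos: [0.5713, 0.0694, 0.2406]
ee_rot: [-3.141, 0.001, 2.953]
force: [-1.6, -4.2, -1.6]
width: 0.0251
gripper_force: 1.8
```

```bash
python3 path.py 12.38 0.1 1|head -2; python3 - <<'E'
from h import *
from fit import W,gripP
p=(.6166,.0704,-.193)
f=arm.grab_frame("wrist");print([(m["uv"],m["conf"]) for m in arm.mark_of(f,"grip_mid")[:2]])
for th in (12.1,12.3,12.5): print(th,proj(f,W(p,gripP(th,.03)))[0])
E
```

```text
37.25 [0.5713 0.0694 0.2406] [-1.6 -4.2 -1.6] 1.7638427135534585 0.0251
err [ 0.30901632 -0.43650276  0.01973648]
[([279.4, 314.1], 0.73), ([195.4, 238.2], 0.43)]
12.1 [259.43950015 306.97816625]
12.3 [277.93995394 314.44677455]
12.5 [297.63787007 317.96455303]
```

Request:
carry_out(commands=[[0.02,0.1,0.01,0],[0.04,0.2,0.01,0],[0.06,0.29,0.01,0],[0.08,0.39,0,0],[0.09,0.48,-0.02,0],[0.11,0.58,-0.03,0],[0.13,0.66,-0.06,0],[0.15,0.75,-0.08,0],[0.16,0.82,-0.11,0],[0.17,0.9,-0.15,0]])

```text
t: 38.6
eef_pos: [0.579, 0.1142, 0.2333]
ee_rot: [-3.141, -0.0, 2.953]
force: [-6.2, -5.0, 4.7]
width: 0.0256
gripper_force: 5.1
```

```bash
python3 path.py 13.38 0.1 1; python3 - <<'E'
from h import *
from fit import W,gripP
p=(.6166,.0704,-.193)
f=arm.grab_frame("wrist");print([(m["uv"],m["conf"]) for m in arm.mark_of(f,"grip_mid")[:2]])
for th in (13.1,13.3,13.5): print(th,proj(f,W(p,gripP(th,.03)))[0])
E
```

```text
38.6 [0.579  0.1142 0.2333] [-6.2 -5.   4.7] 5.060978145556874 0.0256
err [-0.70470894 -0.43736497  0.16522268]
[[0.01, 0.06, -0.04, 0], [-0.04, 0.13, -0.08, 0], [-0.11, 0.19, -0.12, 0], [-0.18, 0.25, -0.17, 0], [-0.25, 0.29, -0.22, 0], [-0.33, 0.33, -0.27, 0], [-0.42, 0.36, -0.31, 0], [-0.5, 0.38, -0.36, 0], [-0.59, 0.38, -0.41, 0], [-0.67, 0.38, -0.46, 0]]
[([282.6, 298.7], 0.85)]
13.1 [263.69473341 313.63816338]
13.3 [280.3635665  301.13852694]
13.5 [294.06799516 285.73398301]
```

Request:
carry_out(commands=[[0,0,0,0],[0,0,0,0],[0,0,0,0],[0.01,0.06,-0.04,0],[-0.04,0.13,-0.08,0],[-0.11,0.19,-0.12,0],[-0.18,0.25,-0.17,0],[-0.25,0.29,-0.22,0],[-0.33,0.33,-0.27,0],[-0.42,0.36,-0.31,0]], claw=1, force=15)

```text
t: 39.95
eef_pos: [0.5593, 0.1326, 0.2196]
ee_rot: [3.141, 0.003, 2.954]
force: [-4.1, -5.1, 8.6]
width: 0.0253
gripper_force: 15.0
```

```bash
python3 path.py 14.08 0.1 1
```

```text
39.95 [0.5593 0.1326 0.2196] [-4.1 -5.1  8.6] 15.031239408126567 0.0253
err [0.36492415 0.10381817 2.15134193]
[[-0.08, 0.02, -0.05, 0], [-0.17, 0.02, -0.1, 0], [-0.26, 0.02, -0.15, 0], [-0.35, 0.01, -0.2, 0], [-0.43, -0.01, -0.24, 0], [-0.51, -0.04, -0.29, 0], [-0.6, -0.09, -0.33, 0], [-0.67, -0.14, -0.37, 0], [-0.75, -0.19, -0.4, 0], [-0.82, -0.26, -0.43, 0]]
```

Request:
carry_out(commands=[[-0.08,0.02,-0.05,0],[-0.17,0.02,-0.1,0],[-0.26,0.02,-0.15,0],[-0.35,0.01,-0.2,0],[-0.43,-0.01,-0.24,0],[-0.51,-0.04,-0.29,0],[-0.6,-0.09,-0.33,0],[-0.67,-0.14,-0.37,0],[-0.75,-0.19,-0.4,0],[-0.75,-0.19,-0.4,0]])

```text
t: 41.2
eef_pos: [0.5225, 0.1265, 0.1994]
ee_rot: [3.135, 0.004, 2.955]
force: [-6.7, 8.1, 9.0]
width: 0.0248
gripper_force: 15.0
```

Request:
carry_out(commands=[[0,0,0,0],[0,0,0,0],[0,0,0,0],[0,0,0,0],[0,0,0,0],[0,0,0,0],[0,0,0.6,0],[-0.2,0,1.6,0],[-0.4,0,2.6,0],[-0.6,0,3.6,0]], claw=0.4)

```text
t: 42.45
eef_pos: [0.4904, 0.1228, 0.3788]
ee_rot: [3.141, 0.0, 2.953]
force: [0.9, 0.4, -0.3]
width: 0.0525
gripper_force: 0.0
```

```bash
python3 - <<'E'
from h import *
from fit import W,gripP
p=(.6166,.0704,-.193)
s=arm.get_state();print(s["t"],s["eef_pos"],s["force"],s["width"])
f=arm.grab_frame("wrist");print([(m["uv"],m["conf"]) for m in arm.mark_of(f,"grip_mid")[:2]])
for th in (14.6,14.8,15.0,15.2): print(th,proj(f,W(p,gripP(th,.03)))[0])
g=arm.grab_frame("side");print([arm.mark_of(g,q)[:1] for q in("pointer_tip","fill_line")])
cv2.imwrite("pics/end.png",cv2.hconcat([cv2.resize(f["pixels"][:,:,::-1],(400,300)),cv2.resize(g["pixels"][160:280,200:360,::-1],(400,300),interpolation=2)]))
E
```

```text
42.45 [0.49038412 0.12278487 0.37875103] [ 0.93267313  0.42175934 -0.33595505] 0.05250988649441408
[([296.3, 227.8], 0.72), ([135.3, 168.9], 0.27)]
14.6 [301.77922693 238.29817944]
14.8 [296.37870157 229.89009749]
15.0 [289.47018778 222.7644163 ]
15.2 [281.32999745 217.16902127]
[[{'uv': [283.6, 241.7], 'conf': 0.43}], [{'uv': [285.3, 239.4], 'conf': 0.65}]]
```

View pics/end.png

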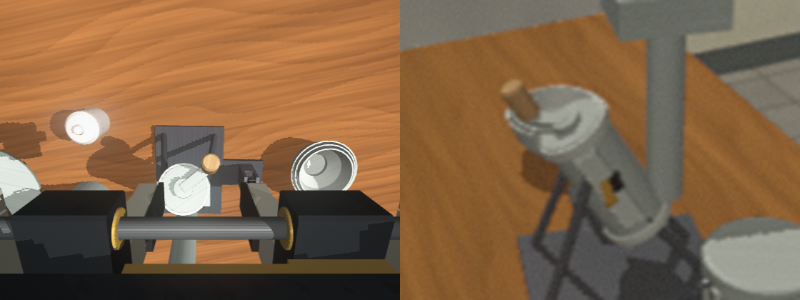

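The pointer at (607,190) in the right-hand picture stands level with the black bar at (615,182), the crank reads about 14.85 rad, and the gripper is clear.

```bash
python3 -c "
from station import arm
print(arm.job_done())"
```

```text
the job is handed in; nothing more can be done
None
```

I've handed the job in, with no verdict returned: the pointer is at the fill line (crank about 14.85 rad) and the grip is released. I never saw the shutter itself, only felt the wheel slip at its stop. The grip slipped once, at about 6.2 rad, before the must-hold range, and the other items looked undisturbed.

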